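Slide the worm carriage between the guide cheeks into the bar puller's socket

ROBOT

A 6-joint arm with a two-finger parallel gripper is mounted at the origin on the work surface. World frame = base frame: x ahead of the robot, y to its left, z up, the work surface at z = 0. Lengths are in m, angles in rad, forces in N, time in s.
With the tool pointing down it reaches from about 0.35 to 0.85 m from the base axis. Payload 8.1 kg.
Tool frame: the origin (TCP) lies at the very end of the fingers, on their centre line; the grasp point (between the pads) lies 19 mm behind it; z points along the fingers, y is the line along which they close (so a half turn about z gives the same grasp; the last joint's range is limited). The gripper opens to 85 mm and grips with 20 to 120 N. Pads are 22 mm wide; open, the fingers measure 114 mm over their backs; the gripper's body (76 mm by 85 mm) begins 54 mm behind the grasp point. The pads swing forward as they close: fully open they stand 13 mm farther back than shut.
Start: joints at [-1.401, 0.13, 1.488, -0, 1.523, -0.085], TCP at [0.151, -0.581, 0.231] pointing down, gripper open.
Joint ranges: [-2.96, 2.96], [-0.89, 2.26], [0.02, 2.5], [-1.34, 4.48], [0, 2.73], [-2.66, 2.66]. Speed limits (rad/s): [2.39, 2.39, 2.79, 3.14, 3.14, 3.14].

INTERFACE

Orientations are given as a rotation vector (axis times angle).
In Python, from bench import arm gives the robot as it stands.
- The arm moves only by the shell command python3 -m crank 'ROWS' [FORCE]. ROWS is JSON, a list of rows, each a list of 3 entries, a list of its own where there are three numbers: the turn, a rotation vector about the tool's x, y, z as a fraction of full scale, then the shift along the tool's x, y, z as a fraction of full scale, then the closure, from -1 (fully open) to 1 (shut). In form: [[[wx, wy, wz], [tx, ty, tz], claw], ...]. A call has 1 to 8 rows; each row shifts and turns the commanded pose from where the row before left it, along the tool's axes as they then stand; what a row does not reach is not made up. Full scale, the value 1, is 500 mm for a shift and 0.5 rad for a turn. A row lasts 1/8 s, in which the tool goes at most 62.5 mm and 10.7 degrees, less where a joint would pass 70% of its speed; a pose out of reach is approached as far as the arm can. A call with a number of a shift or a turn outside -1 to 1 is refused whole. A call with a gripper value outside its range is refused whole. The fingers move at their own pace and stop on an object; FORCE is the grip in N (left out, the last holds). Time passes only in rows, so rows that do not move let the fingers close. It gives the time, the measured TCP pose, the force, the opening and the grip force at its end, in the units of the state.
- arm.get_obs(): the state, without advancing time (a new reading comes with each control period).
- arm.camera(name): name is "scene" or "top"; returns a dict with "img" (400x640x3 uint8, red, green, blue), "camera_matrix" (3x3 intrinsics, pixels), "k1" (the pictures are not rectified: a ray, as slopes to the right and down, at radius r is drawn at 1 + k1 r^2 times it, then the intrinsics apply), "origin" and "rotation" of the camera in the world. Camera axes: x right, y down, z forward; pixel columns grow to the right and rows downward; lengths in m; the calibration is good to about 2 mm. A picture is of the moment at which its call begins. There is no depth.
- arm.close_job(): hands the job in; it is judged then, once.
The state is a dict: "time_s": time; "joint_positions": joint angles; "joint_velocities": joint speeds; "tau": joint torques, N m; "eef_pos": TCP position; "ee_rot": TCP orientation; "ft_force": force on the tool from outside, world axes, zero at the start; "moment": the same for the moment, N m; "finger_gap": opening from 0.0 (shut) to 1.0 (fully open); "gripper_force": force on a finger pad.
Only numpy, scipy, OpenCV 4.12 (cv2) and the standard library are available. Lean on these libraries where they do the work, as an engineer would, in place of code of your own. Each camera call takes 0.05 s, during which the arm holds its last target. There are 200 camera calls.

TASK

Push the oak carriage that carries the spare corkscrew worm across the counter, nose first through the narrow gap between the two brass guide cheeks, until it is fully home against the two steel stops with the worm's brass shank in the puller's bayonet socket. Only push it with the fingers, sliding on the counter: never lift or tip it. Leave the tin collar, the horn corkscrew and the red glass stopper where they are, then take the hand away.

Things in the scene. Friction and masses are not known exactly. Their poses are not given: they have to be found in the camera images.
- puller: Fixed bar puller: two brass guide cheeks on the counter, before an oak board. Origin: on the counter, mid-gap between the cheeks; z up; the way in is along its -y. Cheeks 40 mm tall, 20 mm thick, inner faces at x = -42.5 and +42.5 mm (gap 85 mm), from y = +30 mm (rounded entry ends) to y = -20 mm. With the carriage home, its origin is at x = 0, y = -75 mm here, axes parallel.
- stops (a point): Midway between the two steel stops, on the counter in the plane of their front faces: 125 mm along the puller's -y from its origin, axes as the puller's. Stops 30 mm tall, 16 mm wide, centred at x = -32 and +32 mm from here. With the carriage home its nose touches them and its rear face is 5 mm beyond the cheeks.
- socket (a point): Centre of the mouth of the brass bayonet socket, a ring of 32 mm bore, 44 mm above the counter, 3 mm behind the plane of the stops. Behind it stands the oak board: 180 mm wide, 210 mm tall, its face 27 mm behind this point; a brass spindle and lever above the socket reach up to 255 mm, standing out no farther than this point.
- carriage: Loose light oak block 80 mm wide (x), 100 mm long (y), 26 mm tall, about 0.4 kg, with flat upright faces. Origin: centre of its underside; z up; nose along its -y. On top two dark cradles and a fixed-on worm along y, nothing above 51 mm. Starts on the open side of the cheeks, nose roughly towards them, but off line and turned by up to 35 degrees from the way in.
- shank (a point): Front end of the worm's brass shank, 12 mm thick, on the carriage's centre line, 44 mm above its underside and 22 mm ahead of its nose face; axes as the carriage's.
- collar: Loose tin wine-bottle collar, a ring 42 mm in diameter, 22 mm tall, standing flat; origin at the centre of its underside. Leave alone.
- corkscrew: Loose horn T-corkscrew lying flat: horn handle 100 mm long along its x, 20 mm thick, steel shank and worm reaching about 87 mm along its -y; origin on the counter below the handle's middle. Leave alone.
- stopper: Loose red glass stopper standing upright, 42 mm in diameter, 58 mm tall; origin at the centre of its underside. Leave alone.
Not all that is in view belongs to the job. Of the things that look like the carriage, take the one that is farthest from the robot's base at the start.

How it is judged:
On the way:
1. the carriage's middle passes between the cheeks, on the counter and nose first (y of carriage in the frame of puller between -0.03 and 0.03 m and x of carriage in the frame of puller between -0.008 and 0.008 m and height (world z) of carriage below 0.006 m), for 0.1 s.
At the end, for the whole second after the job is handed in: The carriage lies flat and at rest on the counter beyond the cheeks, its nose within 5 mm of the stops, within 10 mm of the puller's centre line and turned less than 0.12 rad from it, shank in the socket; collar, corkscrew and stopper each within 20 mm of where they started (y of carriage in the frame of puller below -0.07 m and distance between shank and socket between 0.01 and 0.03 m and x of carriage in the frame of puller between -0.01 and 0.01 m and angle between the y axis of carriage and the y axis of puller, either way round below 0.12 rad and height (world z) of carriage below 0.004 m and angle between carriage's own z axis and vertical below 0.05 rad and linear speed of carriage below 0.01 m/s and distance of each of collar, corkscrew, stopper from where it was at the start of the episode below 0.02 m); the robot touches nothing.
It fails at once if the carriage is lifted or tipped (height (world z) of carriage above 0.012 m or angle between carriage's own z axis and vertical above 0.2 rad).
It fails at once if a bystander is moved (distance of any of collar, corkscrew, stopper from where it was at the start of the episode above 0.02 m).
It also fails if it takes over 61 s, if anything falls off the work surface, if the arm or the gripper's body presses on something with over 40 N, if the wrist force passes 120 N, or if a joint passes its speed limit or range.

## Working session

There is one attempt and no reset: what is moved stays moved. The work goes in short steps, Python scripts to look and compute and a shell command to move; the robot and the scene stay as the last step left them, time stands still between calls to the robot, and variables do not carry over. Pictures are saved under pics/ and viewed, at most 10 in all, crops included, and the job is handed in when it is done.

```bash
mkdir -p pics; ls; python3 - <<'E'
from bench import arm
import cv2
for n in("scene","top"):
    c=arm.camera(n); cv2.imwrite(f"pics/{n}0.png",c["img"][:,:,::-1])
    print(n,c["camera_matrix"],c["k1"],c["origin"],c["rotation"])
print(arm.get_obs())
E
```

```text
pics
scene [[380.84737478   0.         316.20000555]
 [  0.         380.84737478 198.07780511]
 [  0.           0.           1.        ]] -0.06374715976028089 [0.99864494 0.49073993 0.65830655] [-1.16507459 -2.30389961  1.05411813]
top [[472.78906108   0.         317.39244867]
 [  0.         472.78906108 185.15694685]
 [  0.           0.           1.        ]] 0.04496383401138257 [0.398172   0.06166208 1.43033471] [-2.20450407  2.20387181 -0.07872259]
{'time_s': 0.1, 'joint_positions': array([-1.40139006e+00,  1.31109568e-01,  1.48918031e+00,  8.60348858e-06,
        1.52300253e+00, -8.53998025e-02]), 'joint_velocities': array([ 1.53956550e-03, -2.93685409e-03, -2.65905833e-03,  1.48980269e-05,
       -2.99613187e-04,  7.10700358e-05]), 'tau': array([ 1.09931203e-03, -5.70950818e+01, -5.01943910e+01, -1.06724949e-04,
        8.04689247e-03,  2.20507661e-05]), 'eef_pos': array([ 0.15117471, -0.58012557,  0.23032959]), 'ee_rot': array([-3.11444593e+00, -3.98950062e-01,  9.85743875e-05]), 'ft_force': array([ 0.23968829, -0.35325812,  0.31330723]), 'moment': array([ 0.03232821, -0.02230543, -0.0039339 ]), 'gripper_force': 0.0, 'finger_gap': 1.0024483311923789}
```

View pics/top0.png

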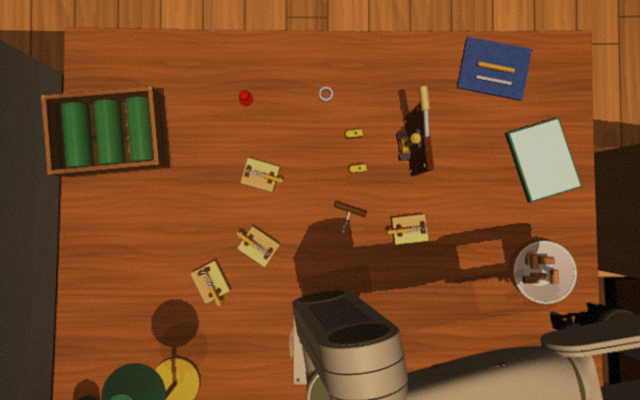

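View pics/scene0.png

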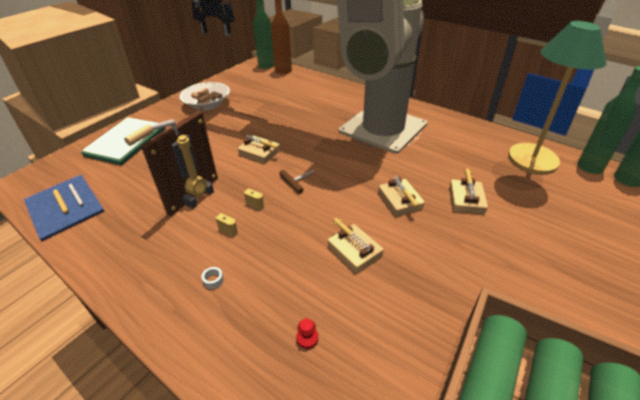

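The top view shows four carriage lookalikes at (261,175), (258,246), (210,283) and (408,229). The one at (261,175) is farthest from the base, with its nose to the right. The cheeks are at (354,133) and (358,168), and the puller board is at about (420,140). The collar is at (326,94), the stopper at (246,98) and the corkscrew at (350,213).

```bash
cat > h.py <<'E'
import numpy as np, cv2
from scipy.spatial.transform import Rotation as R
def px2w(c,p,z):
    p=np.array(p,float).reshape(-1,1,2)
    u=cv2.undistortPoints(p,np.array(c["camera_matrix"]),np.array([c["k1"],0,0,0,0.]))[:,0]
    d=np.c_[u,np.ones(len(u))]@R.from_rotvec(c["rotation"]).as_matrix().T
    o=np.array(c["origin"]); return (o+d*((z-o[2])/d[:,2])[:,None])[:,:2]
def w2px(c,P):
    M=R.from_rotvec(c["rotation"]).as_matrix().T
    P=np.array(P,float).reshape(-1,3)
    return cv2.projectPoints(P,cv2.Rodrigues(M)[0],-M@np.array(c["origin"]),np.array(c["camera_matrix"]),np.array([c["k1"],0,0,0,0.]))[0][:,0]
E
python3 - <<'E'
from bench import arm
from h import *
c=arm.camera("top"); im=c["img"][:,:,::-1]
a=cv2.resize(im[145:205,235:335],None,fx=8,fy=8,interpolation=cv2.INTER_CUBIC)[:, :400]
b=cv2.resize(im[110:185,335:435],None,fx=8,fy=8,interpolation=cv2.INTER_CUBIC)
cv2.imwrite("pics/a.png",a);cv2.imwrite("pics/b.png",b)
for n,p,z in(("car",(261,175),.026),("c1",(354,133),.04),("c2",(358,168),.04),("collar",(326,94),.02),("stop",(246,98),.03),("cork",(350,209),.02),("other",(258,246),.026)): print(n,px2w(c,p,z))
E
```

```text
car [[0.50171026 0.20222946]]
c1 [[ 0.62581634 -0.07355553]]
c2 [[ 0.52176306 -0.08499611]]
collar [[0.74709883 0.00862524]]
stop [[0.73125705 0.24748423]]
cork [[ 0.40081563 -0.06263018]]
other [[0.29215051 0.20965403]]
```

View pics/a.png

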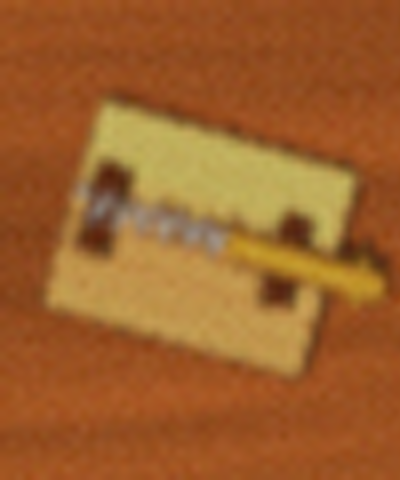

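View pics/b.png

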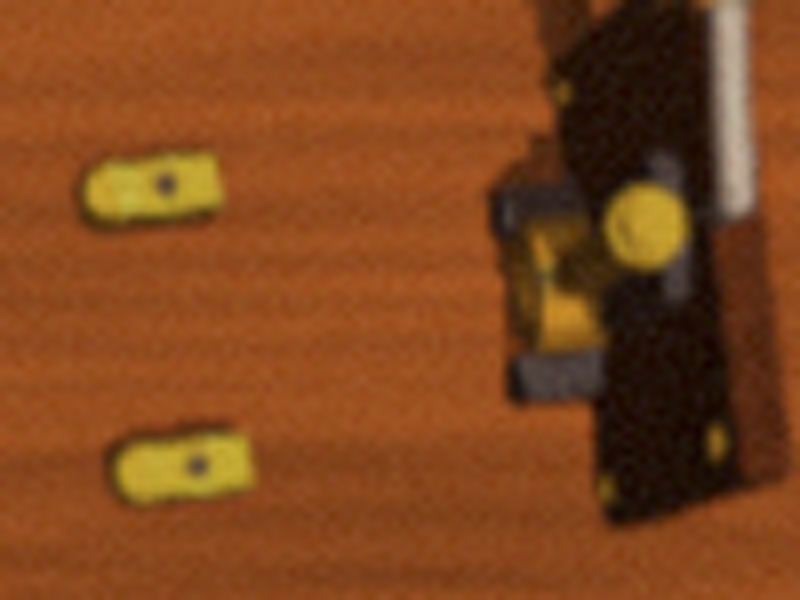

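Crop a shows the carriage's top corners, in crop pixels: rear (107,97) and (45,305), nose (357,172) and (300,377). Crop b shows the cheek back ends at (218,152)/(224,208) and (250,432)/(256,488), the entry tips at (80,192) and (112,475), and the stop fronts at about x=500.

```bash
cat >> h.py <<'E'
def fitbox(pts): pass
E
python3 - <<'E'
from bench import arm
from h import *
c=arm.camera("top")
f=lambda p,o:(np.array(p,float)+.5)/8-.5+np.array(o)
K=px2w(c,f([(107,97),(357,172),(300,377),(45,305)],(235,145)),.026)
print(K,"sides",[np.linalg.norm(K[i]-K[i-1]) for i in range(4)])
cen=K.mean(0); nose=(K[1]+K[2]-K[0]-K[3]); print("car",cen,"nose dir deg",np.degrees(np.arctan2(nose[1],nose[0])))
C=px2w(c,f([(218,152),(222,210),(81,192),(250,431),(256,488),(112,475),(167,184),(197,465)],(335,110)),.04)
print(C)
e1=(C[0]+C[1])/2;e2=(C[3]+C[4])/2
print("lens",np.linalg.norm(e1-C[2]),np.linalg.norm(e2-C[5]),"sep",np.linalg.norm(e1-e2))
x=(C[0]+C[1]-C[3]-C[4]); ang=np.degrees(np.arctan2(x[1],x[0]))
d1=e1-C[2];d2=e2-C[5];print("way-in deg: from ends",ang-90,np.degrees(np.arctan2(d1[1],d1[0])),np.degrees(np.arctan2(d2[1],d2[0])))
t=(C[2]+C[5])/2;e=(e1+e2)/2
print("tips mid",t,"ends mid",e)
# validate in scene
g=cv2.cvtColor(c["img"],cv2.COLOR_RGB2HSV)
w=np.array([np.cos(np.radians(ang-90)),np.sin(np.radians(ang-90))])
org=((e-.02*w)+(t+.03*w))/2;print("origin",org,"way",w, "stops at",org+.125*w)
print("stops px corner", px2w(c,f([(495,185),(512,380)],(335,110)),.03))
# shank
s=px2w(c,f([(383,283)],(235,145)),.044);print("shank",s)
print(w2px(c,[[*org,0]]))
E
```

```text
[[0.55621973 0.24122541]
 [0.52844363 0.14843506]
 [0.45213725 0.16922817]
 [0.47878629 0.26353876]] sides [np.float64(0.08058426207153224), np.float64(0.09685846503703667), np.float64(0.07908866111935861), np.float64(0.09800336056228927)]
car [0.50389673 0.20560685] nose dir deg -106.21900147590905
[[ 0.63910585 -0.09679918]
 [ 0.61747934 -0.09819247]
 [ 0.62407721 -0.04591932]
 [ 0.53532178 -0.10817884]
 [ 0.51419829 -0.11028701]
 [ 0.51895077 -0.05707465]
 [ 0.62713033 -0.07782649]
 [ 0.52269356 -0.08851308]]
lens 0.0517484766930944 0.052480793604006856 sep 0.10419573370462729
way-in deg: from ends -83.532203950222 -85.32756497890064 -83.64473335682924
tips mid [ 0.57151399 -0.05149699] ends mid [ 0.57652631 -0.10336438]
origin [ 0.57458338 -0.08239886] way [ 0.11264474 -0.99363533] stops at [ 0.58866397 -0.20660327]
stops px corner [[ 0.62860927 -0.20143894]
 [ 0.55548886 -0.20721661]]
shank [[0.48595001 0.13765127]]
[[355.69412482 151.86507933]]
```

```bash
cat > go.py <<'E'
# python3 go.py XP YP Z YAWP : puller-frame target -> what remains, in row units
import sys
from bench import arm
from h import *
ORG=np.array([.5746,-.0827]); A=np.radians(-84.0)
W=np.array([np.cos(A),np.sin(A)]); Y=-W; X=np.array([Y[1],-Y[0]])
def st():
    s=arm.get_obs(); return s,R.from_rotvec(s["ee_rot"]).as_matrix()
if __name__=="__main__":
    s,M=st(); p=s["eef_pos"]; d=p[:2]-ORG
    print("t",s["time_s"],"puller xy",np.round([d@X,d@Y,p[2]],4),"gap",round(s["finger_gap"],3),"F",np.round(s["ft_force"],1),"q",np.round(s["joint_positions"],2))
    yx=np.array([M[:2,1]@X,M[:2,1]@Y]); print("tool y in puller deg",np.degrees(np.arctan2(yx[1],yx[0])),"tool z",M[:,2].round(3))
    for a in sys.argv[1:]:
        x,y,z,yaw=map(float,a.split(","))
        T=np.r_[ORG+x*X+y*Y,z]
        # desired orientation: z down, tool y at yaw in puller frame
        c=np.cos(np.radians(yaw)); q=np.sin(np.radians(yaw)); ty=np.r_[c*X+q*Y,0]; tz=np.array([0,0,-1.]); D=np.c_[np.cross(ty,tz),ty,tz]
        print(a,"world",T.round(3),"turn units",(R.from_matrix(M.T@D).as_rotvec()/.5).round(3),"shift units now",((M.T@(T-p))/.5).round(4),"after turn",((D.T@(T-p))/.5).round(4))
E
python3 go.py -0.125,0.294,0.25,90 -0.125,0.294,0.25,-90 -.21,.21,.25,90
```

```text
t 0.2 puller xy [-0.4731 -0.4506  0.2306] gap 0.997 F [-0.1 -0.7 -0.2] q [-1.4   0.13  1.49 -0.    1.52 -0.09]
tool y in puller deg -81.4033558358537 tool z [-0.     0.001 -1.   ]
-0.125,0.294,0.25,90 world [0.42  0.197 0.25 ] turn units [-0.000e+00 -3.000e-03 -5.983e+00] shift units now [ 0.911  -1.3685 -0.0371] after turn [-0.6963  1.4892 -0.0388]
-0.125,0.294,0.25,-90 world [0.42  0.197 0.25 ] turn units [-0.002  0.     0.3  ] shift units now [ 0.911  -1.3685 -0.0371] after turn [ 0.6963 -1.4892 -0.0388]
-.21,.21,.25,90 world [0.344 0.104 0.25 ] turn units [-0.000e+00 -3.000e-03 -5.983e+00] shift units now [ 0.7178 -1.2278 -0.0373] after turn [-0.5263  1.3212 -0.0388]
```

```bash
python3 -m crank '[[[0,0,0.3],[0,0,-0.04],0.3],[[0,0,0],[0.07,-0.085,0],0.3],[[0,0,0],[0.07,-0.085,0],0.3],[[0,0,0],[0.07,-0.085,0],0.3],[[0,0,0],[0.07,-0.085,0],0.3],[[0,0,0],[0.07,-0.085,0],0.3],[[0,0,0],[0.07,-0.085,0],0.3],[[0,0,0],[0.07,-0.085,0],0.3]]' 20; python3 go.py -0.125,0.294,0.2,-90
```

```text
time_s: 1.2
eef_pos: [0.3644, -0.2575, 0.2513]
ee_rot: [3.137, 0.164, 0.0]
ft_force: [0.5, -0.3, -0.4]
finger_gap: 0.354
gripper_force: 0.0
t 1.2 puller xy [-0.2273 -0.1519  0.2513] gap 0.354 F [ 0.5 -0.3 -0.4] q [-0.73 -0.31  1.86  0.    1.58  0.74]
tool y in puller deg -90.01028492537841 tool z [ 0. -0. -1.]
-0.125,0.294,0.2,-90 world [0.42  0.197 0.2  ] turn units [ 0.    -0.001 -0.   ] shift units now [ 0.2044 -0.8918  0.1024] after turn [ 0.2046 -0.8918  0.1026]
```

```bash
python3 -m crank '[[[0,0,0],[0.025,-0.11,0],0.3],[[0,0,0],[0.025,-0.11,0],0.3],[[0,0,0],[0.025,-0.11,0],0.3],[[0,0,0],[0.025,-0.11,0],0.3],[[0,0,0],[0.025,-0.11,0.02],0.3],[[0,0,0],[0.025,-0.11,0.02],0.3],[[0,0,0],[0.025,-0.11,0.03],0.3],[[0,0,0],[0.025,-0.11,0.03],0.3]]'; python3 go.py -0.125,0.294,0.008,-90
```

```text
time_s: 2.2
eef_pos: [0.4172, 0.1909, 0.2011]
ee_rot: [-3.137, -0.165, -0.002]
ft_force: [0.9, -0.7, -0.2]
finger_gap: 0.349
gripper_force: 0.0
t 2.2 puller xy [-0.128   0.2886  0.2011] gap 0.349 F [ 0.9 -0.7 -0.2] q [ 0.32 -0.25  1.91 -0.    1.48  1.78]
tool y in puller deg -89.97837675366205 tool z [ 0.001  0.    -1.   ]
-0.125,0.294,0.008,-90 world [0.42  0.197 0.008] turn units [-0.    -0.002  0.001] shift units now [ 0.0055 -0.0108  0.3862] after turn [ 0.0059 -0.0108  0.3862]
```

```bash
python3 -m crank '[[[0,0,0],[0.004,-0.01,0.08],0.3],[[0,0,0],[0,0,0.08],0.3],[[0,0,0],[0,0,0.08],0.3],[[0,0,0],[0,0,0.08],0.3],[[0,0,0],[0,0,0.04],0.3],[[0,0,0],[0,0,0.026],0.3],[[0,0,0],[0,0,0],0.3],[[0,0,0],[0,0,0],0.3]]'; python3 go.py -0.051,0.294,0.008,-90
python3 - <<'E'
from bench import arm
import cv2
c=arm.camera("top");im=c["img"][:,:,::-1]
a=cv2.resize(im[135:255,215:375],None,fx=5,fy=5,interpolation=cv2.INTER_CUBIC);cv2.imwrite("pics/c.png",a)
E
```

```text
time_s: 3.2
eef_pos: [0.4196, 0.1944, 0.0094]
ee_rot: [-3.137, -0.165, -0.003]
ft_force: [-0.2, -0.5, 0.6]
finger_gap: 0.349
gripper_force: 0.0
t 3.2 puller xy [-0.1252  0.2918  0.0094] gap 0.349 F [-0.2 -0.5  0.6] q [ 0.32 -0.    2.06  0.    1.08  1.79]
tool y in puller deg -89.99392052089138 tool z [ 0.002  0.001 -1.   ]
-0.051,0.294,0.008,-90 world [0.493 0.204 0.008] turn units [-0.001 -0.003  0.   ] shift units now [ 0.1484 -0.0044  0.003 ] after turn [ 0.1484 -0.0044  0.0027]
```

View pics/c.png

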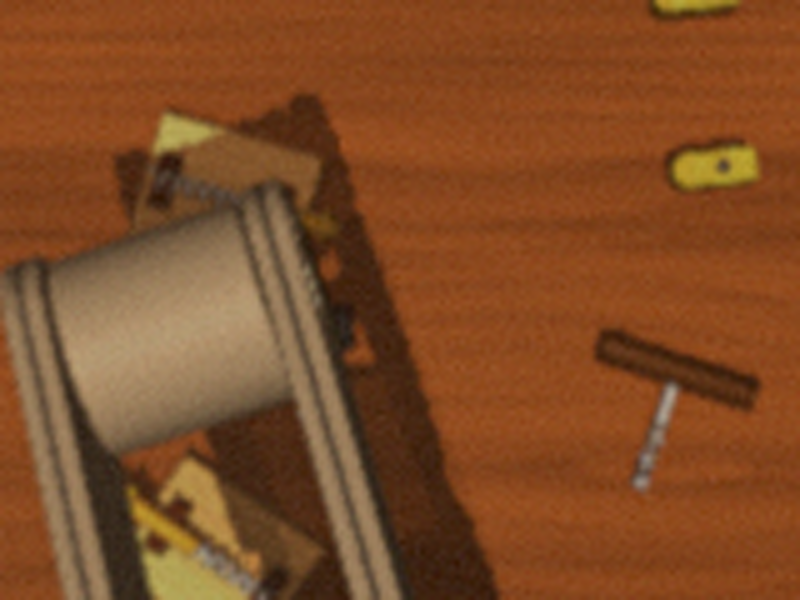

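The forearm hides part of the carriage. It lies unmoved at crop (235,175), with the fingers on its near side. I'll push it sideways now.

```bash
python3 -m crank '[[[0,0,0],[0.0125,-0.004,0],0.3],[[0,0,0],[0.0125,0,0],0.3],[[0,0,0],[0.0125,0,0],0.3],[[0,0,0],[0.0125,0,0],0.3],[[0,0,0],[0.0125,0,0],0.3],[[0,0,0],[0.0125,0,0],0.3],[[0,0,0],[0.0125,0,0],0.3],[[0,0,0],[0.0125,0,0],0.3]]'
 python3 -m crank '[[[0,0,0],[0.01,0,0],0.3],[[0,0,0],[0.01,0,0],0.3],[[0,0,0],[0.01,0,0],0.3],[[0,0,0],[0.005,0,0],0.3],[[0,0,0],[0.003,0,0],0.3],[[0,0,0],[0.002,0,0],0.3],[[0,0,0],[0,0,0],0.3]]';python3 go.py -0.051,0.294,0.008,-90
```

```text
time_s: 4.25
eef_pos: [0.4686, 0.2013, 0.0082]
ee_rot: [3.137, 0.165, -0.0]
ft_force: [-1.8, -0.9, -0.7]
finger_gap: 0.349
gripper_force: 0.6
time_s: 5.12
eef_pos: [0.4882, 0.2034, 0.0084]
ee_rot: [-3.137, -0.165, -0.0]
ft_force: [-0.7, -1.9, 0.4]
finger_gap: 0.352
gripper_force: 0.7
t 5.125 puller xy [-0.0561  0.2936  0.0084] gap 0.352 F [-0.7 -1.9  0.4] q [ 0.3   0.17  1.88 -0.    1.09  1.76]
tool y in puller deg -89.99370752283907 tool z [ 0.  0. -1.]
-0.051,0.294,0.008,-90 world [0.493 0.204 0.008] turn units [-0. -0.  0.] shift units now [ 0.0101 -0.0008  0.0007] after turn [ 0.0101 -0.0008  0.0007]
```

```bash
python3 -m crank '[[[0,0,0],[-0.03,0,0],0.3],[[0,0,0],[-0.04,0,0],0.3],[[0,0,0],[0,0,-0.1],0.3],[[0,0,0],[0,0,-0.1],0.3],[[0,0,-0.34],[-0.08,-0.08,0],0.3],[[0,0,-0.35],[0,0,0],0.3],[[0,0,-0.35],[0,0,0],0.3],[[0,0,-0.35],[0,0,0],0.3]]'
 python3 -m crank '[[[0,0,-0.35],[0,0,0],0.3],[[0,0,-0.35],[0,0,0],0.3],[[0,0,-0.35],[0,0,0],0.3],[[0,0,-0.35],[0,0,0],0.3],[[0,0,-0.35],[0,0,0],0.3],[[0,0,0],[0,0,0],0.3]]'
python3 go.py 0,.40,.1,0
python3 - <<'E'
from bench import arm
import cv2
for n,(r,q) in {"top":((135,255),(215,375)),"scene":((180,300),(280,440))}.items():
    c=arm.camera(n);im=c["img"][:,:,::-1]
    cv2.imwrite(f"pics/d_{n}.png",cv2.resize(im[r[0]:r[1],q[0]:q[1]],None,fx=5,fy=5,interpolation=cv2.INTER_CUBIC))
E
```

```text
time_s: 6.12
eef_pos: [0.4096, 0.2359, 0.1087]
ee_rot: [-2.89, -1.232, -0.003]
ft_force: [0.0, 0.2, -0.3]
finger_gap: 0.347
gripper_force: 0.0
time_s: 6.88
eef_pos: [0.4096, 0.2356, 0.1086]
ee_rot: [2.104, 2.333, 0.002]
ft_force: [0.6, -1.0, 0.9]
finger_gap: 0.351
gripper_force: 0.0
t 6.875 puller xy [-0.1308  0.3338  0.1086] gap 0.351 F [ 0.6 -1.   0.9] q [ 0.41 -0.12  1.97  0.    1.29  0.31]
tool y in puller deg -0.09843094704397568 tool z [ 0.001  0.001 -1.   ]
0,.40,.1,0 world [0.533 0.315 0.1  ] turn units [ 0.002 -0.001 -0.003] shift units now [0.1328 0.2613 0.0175] after turn [0.1324 0.2616 0.0172]
```

View pics/d_top.png

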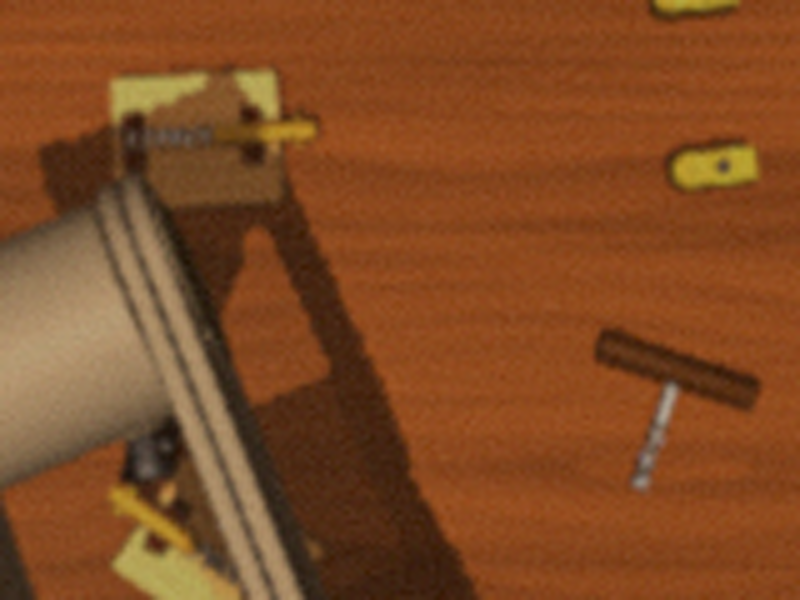

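The carriage is now nearly parallel with the way in. Its top corners are at crop (110,78), (277,70) and (283,203).

```bash
python3 - <<'E'
from bench import arm
from h import *
from go import ORG,X,Y
c=arm.camera("top")
f=lambda p:(np.array(p,float)+.5)/5-.5+np.array((215,135))
K=px2w(c,f([(110,78),(277,70),(283,203)]),.026)
P=(K-ORG)@np.c_[X,Y]; print(P.round(4),"centre",((P[0]+P[2])/2).round(4))
d=P[1]-P[0];e=P[1]-P[2]; print(np.linalg.norm(d),np.linalg.norm(e),"yaw err",np.degrees(np.arctan2(d[0],-d[1])),np.degrees(np.arctan2(e[1],e[0])))
s=px2w(c,f([(317,128)]),.044);print("shank",(s-ORG)@np.c_[X,Y])
E
python3 go.py 0,.40,.1,0
```

```text
[[ 0.0383  0.3555]
 [ 0.033   0.2566]
 [-0.0464  0.261 ]] centre [-0.0041  0.3083]
0.09908351563285943 0.07952388542806535 yaw err -3.0509725299470167 -3.1750892763910135
shank [[-0.00596412  0.23548274]]
t 7.025 puller xy [-0.131   0.3337  0.1084] gap 0.349 F [ 0.2 -0.7  0.3] q [ 0.41 -0.12  1.97  0.    1.29  0.31]
tool y in puller deg -0.2465642151344482 tool z [ 0.  0. -1.]
0,.40,.1,0 world [0.533 0.315 0.1  ] turn units [ 0.001 -0.    -0.009] shift units now [0.1338 0.2614 0.017 ] after turn [0.1326 0.262  0.0168]
```

```bash
python3 -m crank '[[[0,0,-0.075],[0.1,0,0],0.3],[[0,0,0],[0.045,0.06,0],0.3],[[0,0,0],[0,0.1,0],0.3],[[0,0,0],[-0.01,0.095,0.05],0.3],[[0,0,0],[0,0,0.08],0.3],[[0,0,0],[0,0,0.045],0.3],[[0,0,0],[0,0,0.022],0.3],[[0,0,0],[0,0,0],0.3]]'
python3 go.py -.004,.38,.008,2
```

```text
time_s: 8.02
eef_pos: [0.5275, 0.3203, 0.0093]
ee_rot: [-2.06, -2.372, 0.001]
ft_force: [0.6, 0.3, 0.3]
finger_gap: 0.349
gripper_force: 0.0
t 8.025 puller xy [-0.0048  0.4057  0.0093] gap 0.349 F [0.6 0.3 0.3] q [0.46 0.38 1.62 0.   1.14 0.32]
tool y in puller deg 2.0508981638766075 tool z [-0.001 -0.    -1.   ]
-.004,.38,.008,2 world [0.531 0.295 0.008] turn units [-0.002  0.001  0.002] shift units now [-0.0514 -0.0003  0.0027] after turn [-0.0514 -0.0003  0.0027]
```

```bash
python3 -m crank '[[[0,0,0],[-0.015,0,0],0.3],[[0,0,0],[-0.018,0,0],0.3],[[0,0,0],[-0.018,0,0],0.3],[[0,0,0],[-0.015,0,0],0.3],[[0,0,0],[-0.015,0,0],0.3],[[0,0,0],[-0.015,0,0],0.3],[[0,0,0],[-0.015,0,0],0.3],[[0,0,0],[-0.015,0,0],0.3]]'
python3 -m crank '[[[0,0,0],[-0.02,0,0],0.3],[[0,0,0],[-0.02,0,0],0.3],[[0,0,0],[-0.02,0,0],0.3],[[0,0,0],[-0.02,0,0],0.3],[[0,0,0],[-0.02,0,0],0.3],[[0,0,0],[-0.02,0,0],0.3],[[0,0,0],[-0.015,0,0],0.3],[[0,0,0],[-0.008,0,0],0.3]]'
python3 go.py 0,.156,.008,0
python3 - <<'E'
from bench import arm
import cv2
c=arm.camera("top");im=c["img"][:,:,::-1]
cv2.imwrite("pics/e.png",cv2.resize(im[125:205,255:375],None,fx=6.5,fy=6.5,interpolation=cv2.INTER_CUBIC))
c=arm.camera("scene");cv2.imwrite("pics/e_s.png",c["img"][:,:,::-1])
E
```

```text
time_s: 9.02
eef_pos: [0.5372, 0.2579, 0.0101]
ee_rot: [2.059, 2.373, 0.001]
ft_force: [-1.3, 3.7, 3.9]
finger_gap: 0.351
gripper_force: 2.2
time_s: 10.02
eef_pos: [0.5468, 0.1866, 0.0096]
ee_rot: [-2.059, -2.372, 0.0]
ft_force: [-0.5, 4.9, 2.0]
finger_gap: 0.35
gripper_force: 1.9
t 10.025 puller xy [0.0005 0.2707 0.0096] gap 0.35 F [-0.5  4.9  2. ] q [ 0.24  0.29  1.74 -0.    1.12  0.1 ]
tool y in puller deg 2.0818804857399646 tool z [-0. -0. -1.]
0,.156,.008,0 world [0.558 0.072 0.008] turn units [-0.001  0.     0.073] shift units now [-0.2292 -0.0093  0.0033] after turn [-0.2294 -0.001   0.0033]
```

View pics/e.png

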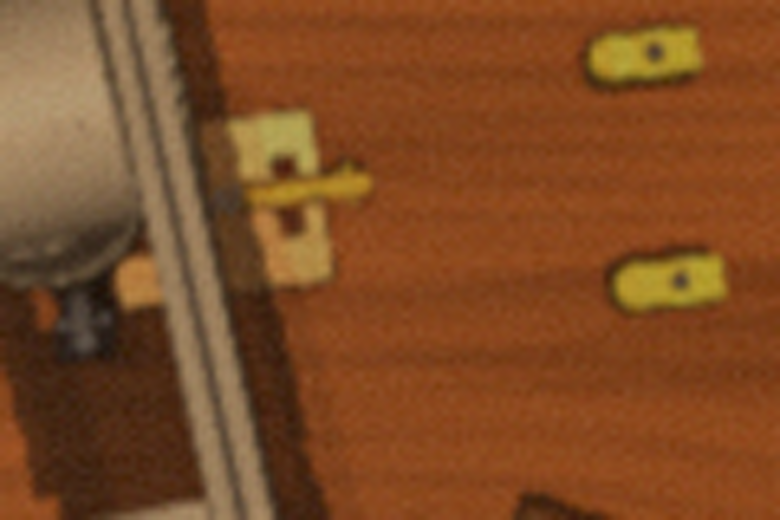

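The nose corners are at crop (310,110) and (331,277), and the shank tip is at (372,183). The nose points into the gap.

```bash
cat > n.py <<'E'
import sys
from bench import arm
from h import *
from go import ORG,X,Y
# n.py scale ox oy  leftcorner rightcorner shank (crop px)
a=list(map(float,sys.argv[1:])); c=arm.camera("top")
q=(np.array(a[3:]).reshape(-1,2)+.5)/a[0]-.5+np.array(a[1:3])
P=(px2w(c,q[:2],.026)-ORG)@np.c_[X,Y]; s=(px2w(c,q[2:],.044)-ORG)@np.c_[X,Y]
e=P[0]-P[1]; yaw=np.arctan2(e[1],e[0]); m=P.mean(0)
print("nose corners",P.round(4),"width",np.linalg.norm(e),"yaw",np.degrees(yaw),"centre",m+.05*np.array([-np.sin(yaw),np.cos(yaw)]),"shank",s)
E
python3 n.py 6.5 255 125 310 110 331 277 372 183
```

```text
nose corners [[ 0.0444  0.1588]
 [-0.0331  0.1572]] width 0.07755955066205718 yaw 1.1976822335286315 centre [0.00458033 0.20799686] shank [[0.00582098 0.13435527]]
```

```bash
python3 -m crank '[[[0,0,0.01],[-0.012,0,0],0.3],[[0,0,0.015],[-0.015,0,0.001],0.3],[[0,0,0.015],[-0.015,-0.001,0.001],0.3],[[0,0,0.015],[-0.015,-0.001,0],0.3],[[0,0,0.01],[-0.015,-0.001,0],0.3],[[0,0,0.008],[-0.015,-0.001,0],0.3],[[0,0,0],[-0.015,-0.001,0],0.3],[[0,0,0],[-0.015,0,0],0.3]]'
python3 -m crank '[[[0,0,0],[-0.015,0,0],0.3],[[0,0,0],[-0.015,0,0],0.3],[[0,0,0],[-0.015,0,0],0.3],[[0,0,0],[-0.015,0,0],0.3],[[0,0,0],[-0.015,0,0],0.3],[[0,0,0],[-0.012,0,0],0.3],[[0,0,0],[-0.008,0,0],0.3],[[0,0,0],[0,0,0],0.3]]'
python3 go.py -.002,-.014,.008,0
python3 - <<'E'
from bench import arm
import cv2
c=arm.camera("top");im=c["img"][:,:,::-1]
cv2.imwrite("pics/f.png",cv2.resize(im[115:195,300:400],None,fx=7.5,fy=7.5,interpolation=cv2.INTER_CUBIC))
E
```

```text
time_s: 11.18
eef_pos: [0.5513, 0.1283, 0.0088]
ee_rot: [-2.102, -2.335, 0.0]
ft_force: [0.0, 3.5, 3.3]
finger_gap: 0.35
gripper_force: 2.1
time_s: 12.18
eef_pos: [0.5561, 0.0808, 0.0085]
ee_rot: [2.102, 2.334, -0.002]
ft_force: [0.9, 0.6, 0.2]
finger_gap: 0.352
gripper_force: 0.0
t 12.175 puller xy [-0.0013  0.1646  0.0085] gap 0.352 F [0.9 0.6 0.2] q [ 0.05  0.25  1.78 -0.    1.11 -0.05]
tool y in puller deg -0.005179260043280589 tool z [-0.001 -0.001 -1.   ]
-.002,-.014,.008,0 world [ 0.574 -0.097  0.008] turn units [-0.001  0.002 -0.   ] shift units now [-0.3572 -0.0014  0.0013] after turn [-0.3572 -0.0014  0.001 ]
```

View pics/f.png

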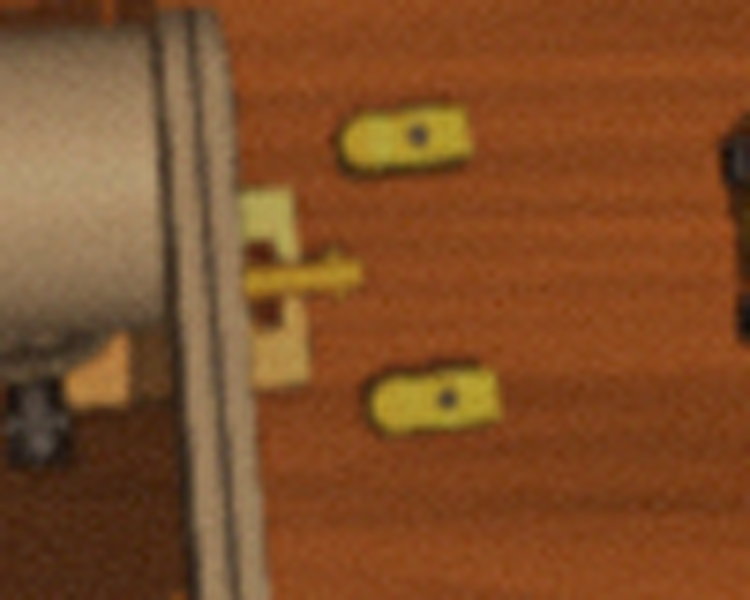

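The nose corners are at crop (293,187) and (310,382), the shank tip is at (360,273), and the cheeks start at x≈340 and 370.

```bash
python3 n.py 7.5 300 115 293 187 310 382 360 273
```

```text
nose corners [[ 0.0393  0.05  ]
 [-0.039   0.0516]] width 0.07829282038946 yaw -1.17120731942438 centre [0.00117026 0.10083015] shank [[0.00019759 0.02886764]]
```

```bash
python3 -m crank '[[[0,0,0],[-0.012,0,0],0.3],[[0,0,0],[-0.015,0,0],0.3],[[0,0,0],[-0.015,0,0],0.3],[[0,0,0],[-0.015,0,0],0.3],[[0,0,0],[-0.015,0,0],0.3],[[0,0,0],[-0.015,0,0],0.3],[[0,0,0],[-0.015,0,0],0.3],[[0,0,0],[-0.015,0,0],0.3]]'
python3 go.py -.001,-.014,.008,0
```

```text
time_s: 13.28
eef_pos: [0.5625, 0.0229, 0.0088]
ee_rot: [-2.102, -2.335, -0.0]
ft_force: [-0.0, 1.3, 0.1]
finger_gap: 0.348
gripper_force: 0.7
t 13.275 puller xy [-0.001   0.1063  0.0088] gap 0.348 F [-0.   1.3  0.1] q [-0.05  0.25  1.78  0.    1.11 -0.16]
tool y in puller deg 0.015592021212459749 tool z [ 0.  0. -1.]
-.001,-.014,.008,0 world [ 0.575 -0.097  0.008] turn units [ 0.    -0.     0.001] shift units now [-2.406e-01 -1.000e-04  1.600e-03] after turn [-0.2406 -0.      0.0016]
```

```bash
python3 -m crank '[[[0,0,0],[-0.015,0,0],0.3],[[0,0,0],[-0.015,0,0],0.3],[[0,0,0],[-0.015,0,0],0.3],[[0,0,0],[-0.015,0,0],0.3],[[0,0,0],[-0.015,0,0],0.3],[[0,0,0],[-0.015,0,0],0.3],[[0,0,0],[-0.015,0,0],0.3],[[0,0,0],[-0.015,0,0],0.3]]'
python3 -m crank '[[[0,0,0],[-0.015,0,0],0.3],[[0,0,0],[-0.015,0,0],0.3],[[0,0,0],[-0.015,0,0],0.3],[[0,0,0],[-0.012,0,0],0.3],[[0,0,0],[-0.01,0,0],0.3],[[0,0,0],[-0.01,0,0],0.3],[[0,0,0],[-0.008,0,0],0.3],[[0,0,0],[0,0,0],0.3]]'
python3 go.py -.001,-.014,.008,0
```

```text
time_s: 14.28
eef_pos: [0.5688, -0.0367, 0.0088]
ee_rot: [2.102, 2.335, 0.0]
ft_force: [-1.1, 2.1, -0.4]
finger_gap: 0.354
gripper_force: 0.7
time_s: 15.28
eef_pos: [0.5734, -0.079, 0.0089]
ee_rot: [2.102, 2.334, -0.0]
ft_force: [-0.8, -0.2, -0.0]
finger_gap: 0.351
gripper_force: 0.0
t 15.275 puller xy [-0.0008  0.0038  0.0089] gap 0.351 F [-0.8 -0.2 -0. ] q [-0.23  0.29  1.73 -0.    1.12 -0.33]
tool y in puller deg -0.0012604533303557316 tool z [ 0. -0. -1.]
-.001,-.014,.008,0 world [ 0.575 -0.097  0.008] turn units [ 0.     0.001 -0.   ] shift units now [-0.0357 -0.0003  0.0019] after turn [-0.0357 -0.0003  0.0018]
```

```bash
python3 -m crank '[[[0,0,0],[-0.005,0,0],0.3],[[0,0,0],[-0.005,0,0],0.3],[[0,0,0],[-0.005,0,0],0.3],[[0,0,0],[-0.005,0,0],0.3],[[0,0,0],[-0.004,0,0],0.3],[[0,0,0],[-0.004,0,0],0.3],[[0,0,0],[-0.003,0,0],0.3]]'
python3 go.py -.001,-.014,.008,0
```

```text
time_s: 16.15
eef_pos: [0.5749, -0.0939, 0.0089]
ee_rot: [-2.102, -2.335, -0.0]
ft_force: [-1.9, 10.2, 4.2]
finger_gap: 0.349
gripper_force: 5.4
t 16.15 puller xy [-0.0008 -0.0112  0.0089] gap 0.349 F [-1.9 10.2  4.2] q [-0.25  0.3   1.72  0.    1.12 -0.36]
tool y in puller deg 0.012152325350597497 tool z [ 0.  0. -1.]
-.001,-.014,.008,0 world [ 0.575 -0.097  0.008] turn units [ 0.    -0.001  0.   ] shift units now [-0.0057 -0.0003  0.0019] after turn [-0.0057 -0.0003  0.0019]
```

Force is rising near home, so I'll seat it gently.

```bash
python3 -m crank '[[[0,0,0],[-0.002,0,0],0.3],[[0,0,0],[-0.001,0,0],0.3],[[0,0,0],[0,0,0],0.3]]'
python3 go.py -.001,-.014,.008,0
```

```text
time_s: 16.52
eef_pos: [0.5749, -0.0939, 0.0089]
ee_rot: [-2.1, -2.334, -0.002]
ft_force: [-1.6, 10.4, 5.5]
finger_gap: 0.351
gripper_force: 5.4
t 16.525 puller xy [-0.0008 -0.0112  0.0089] gap 0.351 F [-1.6 10.4  5.5] q [-0.25  0.3   1.72  0.    1.12 -0.36]
tool y in puller deg 0.03234759884107883 tool z [-0.     0.002 -1.   ]
-.001,-.014,.008,0 world [ 0.575 -0.097  0.008] turn units [-0.    -0.004  0.001] shift units now [-0.0057 -0.0003  0.0019] after turn [-0.0057 -0.0003  0.0019]
```

```bash
python3 -m crank '[[[0,0,0],[-0.004,0,0],0.3],[[0,0,0],[-0.004,0,0],0.3],[[0,0,0],[0,0,0],0.3]]'
python3 go.py -.001,-.014,.008,0
python3 -m crank '[[[0,0,0],[0.03,0,0],0.3],[[0,0,0],[0.05,0,0],0.3],[[0,0,0],[0.08,0,0],0.3],[[0,0,0],[0.08,0,-0.05],0.3],[[0,0,0],[0.05,0,-0.1],0.3],[[0,0,0],[0.05,0,-0.1],0.3],[[0,0,0],[0.1,0,-0.07],0.3],[[0,0,0],[0.1,0,0],0.3]]'
python3 -m crank '[[[0,0,0],[0.1,0,0],0.3],[[0,0,0],[0.05,0,0],0.3],[[0,0,0],[0,0,0],0.3]]'
python3 - <<'E'
from bench import arm
import cv2,numpy as np
c=arm.camera("top");im=c["img"][:,:,::-1]
a=cv2.resize(im[110:185,345:425],None,fx=5,fy=5,interpolation=cv2.INTER_CUBIC)
c=arm.camera("scene");b=cv2.resize(c["img"][130:250,130:282,::-1],None,fx=2.6,fy=3.125,interpolation=cv2.INTER_CUBIC)[:375]
cv2.imwrite("pics/g.png",np.hstack([a,b]))
E
```

```text
time_s: 16.9
eef_pos: [0.5748, -0.0941, 0.0089]
ee_rot: [-2.096, -2.331, -0.007]
ft_force: [-5.4, 29.1, 11.6]
finger_gap: 0.353
gripper_force: 14.3
t 16.9 puller xy [-0.001  -0.0113  0.0089] gap 0.353 F [-5.4 29.1 11.6] q [-0.25  0.3   1.72  0.01  1.12 -0.36]
tool y in puller deg 0.0710757916283485 tool z [-0.002  0.008 -1.   ]
-.001,-.014,.008,0 world [ 0.575 -0.097  0.008] turn units [-0.002 -0.016  0.002] shift units now [-0.0054 -0.0001  0.0019] after turn [-0.0054 -0.0001  0.0019]
time_s: 17.9
eef_pos: [0.5497, 0.1702, 0.1734]
ee_rot: [2.1, 2.329, 0.009]
ft_force: [0.2, 0.7, -0.6]
finger_gap: 0.349
gripper_force: 0.0
time_s: 18.27
eef_pos: [0.5389, 0.2449, 0.1684]
ee_rot: [2.099, 2.337, -0.001]
ft_force: [0.8, -0.2, -0.4]
finger_gap: 0.35
gripper_force: 0.0
```

View pics/g.png

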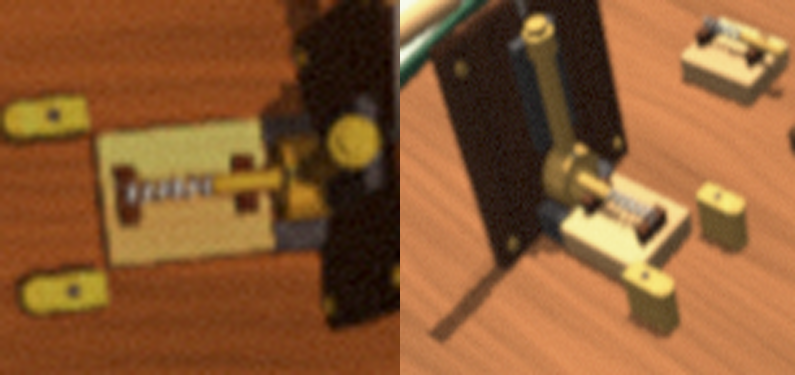

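The nose sits on both stops (crop x≈268), the shank is in the socket, and the rear face is just past the cheeks. The carriage is square and the hand is clear.

```bash
python3 -c "
from bench import arm
print(arm.close_job())"
```

```text
the job is handed in; nothing more can be done
None
```

The carriage is home against both stops with the shank in the socket, and the hand is clear; I handed the job in at about 18 s of the 61 s limit, and no verdict was returned.

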